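# Clear and pop the sample hatch

## Robot

A 7-joint arm with a two-finger parallel gripper is mounted at the origin on the work surface. World frame = base frame: x ahead of the robot, y to its left, z up, the work surface at z = 0. Lengths are in m, angles in degrees, forces in N, time in s.
With the tool pointing down it reaches from about 0.375 to 0.925 m from the base axis. Payload 3.1 kg.
Tool frame: the origin (TCP) lies on the centre line of the jaws, within the pads' length; the fingertips stand bot.tcp_to_tips ahead of it and the grasp point (between the pads) lies 6 mm ahead of it (bot.tcp_to_tips is the distance from the TCP to the fingertips, in m); x points along the fingers, y is the direction in which the jaws open and shut, and the axes are right-handed (so a half turn about x gives the same grasp; the last joint's range is limited). The gripper opens to 85 mm and grips with 20 to 120 N. Pads are 22 mm wide; open, the fingers measure 114 mm over their backs; the gripper's body (76 mm by 85 mm) begins 54 mm behind the grasp point. The pads swing forward as they close: fully open they stand 13 mm farther back than shut.
Start: joints at [61.031, 21.939, 2.515, 91.553, -1.026, 66.532, -2.859], TCP at [0.258, -0.597, 0.222] pointing down, gripper open.
Joint ranges: [-149.38, 149.38], [-23.57, 123.04], [-84.95, 90], [0, 143.3], [-89.99, 269.99], [3.08, 112.72], [-163.45, 163.45]. Speed limits (degrees/s): [159.86, 159.86, 180, 180, 180, 180, 180].

## Interface

Orientations are given as a 3x3 rotation matrix whose columns are the frame's x, y, z axes.
In Python, from workcell import observe, imaging, workorder, bot gives the robot as it stands. The module is installed in compiled form; this text tells all that it offers.
- The arm moves only by the shell command python3 -m pendant 'ROWS' [FORCE]. ROWS is JSON, a list of rows, each an object with "gripper": the closure, from 0 (fully open) to 1 (shut); "offset": the shift along the tool's x, y, z in cm, a list of three; "turn": the turn about the tool's x in rad. A call has 1 to 12 rows; each row is the pose to reach, as a shift and turn from the pose measured when the call began, along the tool's axes at that moment; what a row does not reach only later rows make up. A row lasts 1/8 s, in which the tool goes at most 62.5 mm and 10.7 degrees, less where a joint would pass 70% of its speed; a pose out of reach is approached as far as the arm can. A call with a gripper value outside its range is refused whole. The fingers move at their own pace and stop on an object; FORCE is the grip in N (left out, the last holds). Time passes only in rows, so rows that repeat a pose let the fingers close. It gives the time, the measured TCP pose, the force and the opening at its end, in the units of the state.
- observe(): the state, without advancing time (a new reading comes with each control period).
- imaging.read_camera(name): name is "scene" or "top" or "wrist"; returns a dict with "color" (400x640x3 uint8, red, green, blue), "intrinsics" (3x3 intrinsics, pixels), "k1" (the pictures are not rectified: a ray, as slopes to the right and down, at radius r is drawn at 1 + k1 r^2 times it, then the intrinsics apply), "extrinsics" (4x4, takes a point from camera to world coordinates). Camera axes: x right, y down, z forward; pixel columns grow to the right and rows downward; lengths in m; the calibration is good to about 2 mm. A picture is of the moment at which its call begins. There is no depth.
- workorder.job_done(): hands the job in, once; it reports no verdict.
The state is a dict: "clock": time; "joint_positions": joint angles; "qvel": joint speeds; "joint_torque": joint torques, N m; "eef_pos": TCP position; "ee_rot": TCP orientation; "force": force on the tool from outside, world axes, zero at the start; "wrist_torque": the same for the moment, N m; "gripper_width": opening from 0.0 (shut) to 1.0 (fully open).
Only numpy, scipy, OpenCV 4.12 (cv2) and the standard library are available. Lean on these libraries where they do the work, as an engineer would, in place of code of your own. Each camera call takes 0.05 s, during which the arm holds its last target.

## Task

The sample unit has to be opened for loading, but a small tip box has been left standing on its grey hatch. Push the tip box sideways, without lifting or tipping it, until it stands wholly beside the hatch on the unit's white top, then press the hatch's ribbed front end down once so that its push-push latch lets go, take the hand away and see that the hatch pops up and stays fully open. Leave everything else where it stands.

Things in the scene. Friction and masses are not known exactly. Their poses are not given: they have to be found in the camera images.
- well (a point): Centre of the hatch opening, level with the flat white top (100 mm above the bench) of the fixed white unit: 200 mm (x) by 480 mm (y). x points away from its front panel, y along its length, z up. The shut hatch reaches 50 mm either way along x and 45 mm along y; its top stands 1 mm higher. The white top reaches 240 mm either way along y, -95 to +105 mm along x.
- press (a point): Where to press: a point on the lid's top face, mid-width, 28 mm from its free (front) edge and 72 mm from the hinge, marked by four thin dark ribs. Moves with the lid. The lid is a grey plastic plate, 100 by 90 mm, 5 mm thick. Pressing takes 3 to 5 N; the latch lets go 4 mm down, a firm stop comes about 7 mm down.
- hatch (a joint): Lid angle, rad; hinge along the unit's y at the lid's far (+x) edge. 0 shut and latched, negative when pressed in (lets go past -0.055, stop at -0.10), 1.15 fully open (stop). Once let go, and the finger withdrawn, a spring lifts it softly in about a second; its free edge swings 90 mm up and back. Pushing the opened lid slowly down and in would latch it again.
- tipbox_c (a point): Centre of the loose tip box that stands on the hatch at the start: clear plastic with a white lid, 58 mm (its x) by 48 mm (its y) by 40 mm high, 0.1 kg. This point is 20 mm above its underside, z up.
- rack: Loose white tube rack with eight capped tubes, 70 mm (its x) by 110 mm (its y), 56 mm high over the caps, 0.35 kg, standing on the white top at one end of the unit, its long side along the unit's y; it leaves little room on that side. Origin at the centre of its underside.
- vial: Loose small jar, 28 mm in diameter, 55 mm high, 50 g, standing on the white top near the other end of the unit. Origin at the centre of its underside.
- beaker: Loose glass beaker on the bench, 66 mm in diameter, 85 mm high; origin at the centre of its underside. Bystander.
- reagent: Loose amber bottle on the bench, 70 mm in diameter, 150 mm high; origin at the centre of its underside. Bystander.
- dishes: Loose stack of clear dishes on the bench, 90 mm in diameter, 45 mm high; origin at the centre of its underside. Bystander.
- marker: Loose black marker pen lying on the bench, 14 mm thick, about 130 mm long along its x; origin at the middle of its underside. Bystander.
- tipcarton: Loose cardboard carton on the bench, 90 mm by 120 mm by 50 mm high; origin at the centre of its underside. Bystander.
Things that resemble listed ones, but are neither listed nor needed, are in the scene too. What is shaped like the part that bears tipbox_c but brown, orange or pink is not meant.

How it is judged (in metres and radians):
On the way, in this order (a step that is already met when the one before it is completed fails the run):
1. the tip box stands upright on the white top, wholly beside the hatch, while the hatch is still shut ((y of tipbox_c in the frame of well above 0.066 m or y of tipbox_c in the frame of well below -0.066 m) and z of tipbox_c in the frame of well between 0.015 and 0.025 m and angle between tipbox_c's own z axis and vertical below 0.1 rad and value of joint hatch below 0.05 rad), for 0.2 s.
2. the hatch is pressed in far enough for its latch to let go (value of joint hatch below -0.05 rad), for 0.02 s.
3. the hatch has popped fully open and has stayed so for a second (value of joint hatch above 1.05 rad), for 1 s.
At the end, for the whole second after the job is handed in: The hatch stands open (joint above 1.05 rad) and still; the tip box rests upright (within 0.1 rad) on the unit's white top, its centre more than 66 mm to one side of the hatch's centre along the unit's y (value of joint hatch above 1.05 rad and velocity of joint hatch between -0.05 and 0.05 rad/s and (y of tipbox_c in the frame of well above 0.066 m or y of tipbox_c in the frame of well below -0.066 m) and z of tipbox_c in the frame of well between 0.015 and 0.025 m and angle between tipbox_c's own z axis and vertical below 0.1 rad and linear speed of tipbox below 0.02 m/s); the robot touches nothing.
It fails at once if the tip box is lifted (its centre rises more than 15 mm) (z of tipbox_c in the frame of well above 0.036 m).
It fails at once if the tip box is tipped over or falls off the unit (angle between tipbox_c's own z axis and vertical above 0.5 rad or z of tipbox_c in the frame of well below 0 m).
It fails at once if the opened hatch is pushed back down (the press is made once) (value of joint hatch between 0.15 and 0.9 rad and velocity of joint hatch below -0.25 rad/s).
It fails at once if another thing is moved more than 25 mm (distance of any of rack, vial, beaker, reagent, dishes, marker, tipcarton from where it was at the start of the episode above 0.025 m).
It also fails if it takes over 42 s, if anything falls off the work surface, if the arm or the gripper's body presses on something with over 40 N, if the wrist force passes 120 N, or if a joint passes its speed limit or range.

## Working session

There is one attempt and no reset: what is moved stays moved. The work goes in short steps, Python scripts to look and compute and a shell command to move; the robot and the scene stay as the last step left them, time stands still between calls to the robot, and variables do not carry over. Pictures are saved under pics/ and viewed, and the job is handed in when it is done.

```bash
mkdir -p pics; python3 - <<'E'
from workcell import observe, imaging, workorder, bot
import cv2
print(observe(), bot.tcp_to_tips)
for n in ["scene","top","wrist"]:
    d=imaging.read_camera(n); cv2.imwrite(f"pics/{n}0.png",d["color"][:,:,::-1]); print(n,d["intrinsics"],d["k1"],d["extrinsics"])
E
```

```text
{'clock': 0.0, 'joint_positions': array([61.03088642, 21.99100534,  2.51170788, 91.65077459, -1.02619632,
       66.53166043, -2.86040738]), 'qvel': array([-0.03918959,  0.05298673, -0.06329801,  0.06390974,  0.05297103,
        0.05818477,  0.02008286]), 'joint_torque': array([-2.37755357e-04, -4.33466649e+01,  1.02447923e+00, -2.49516392e+01,
        1.06054073e-02,  1.13300805e-02, -2.87893933e-06]), 'eef_pos': array([ 0.25739208, -0.59579778,  0.22088422]), 'ee_rot': array([[-1.16525132e-03,  3.96639238e-01, -9.17973833e-01],
       [ 2.36289080e-03, -9.17970801e-01, -3.96640927e-01],
       [-9.99996529e-01, -2.63125829e-03,  1.32451482e-04]]), 'force': array([ 0.84941533, -0.80591337,  0.24682751]), 'wrist_torque': array([-0.01706   , -0.02388853,  0.02957012]), 'gripper_width': 0.9998319028722104} 0.025
scene [[378.08747011   0.         314.94581931]
 [  0.         378.08747011 198.79914988]
 [  0.           0.           1.        ]] 0.022158986922023737 [[ 0.79686683  0.44246533 -0.41137293  0.9930099 ]
 [ 0.60405267 -0.57097141  0.55597844 -0.67583038]
 [ 0.011119   -0.69153169 -0.72226054  0.92715718]
 [ 0.          0.          0.          1.        ]]
top [[452.45031603   0.         314.3995877 ]
 [  0.         452.45031603 203.62207527]
 [  0.           0.           1.        ]] -0.09978440420495101 [[-0.00988813 -0.98665767  0.16250805  0.26528633]
 [-0.99979779  0.012601    0.01567149 -0.05749128]
 [-0.01751016 -0.16232023 -0.98658276  1.74966207]
 [ 0.          0.          0.          1.        ]]
wrist [[323.78675311   0.         315.72508488]
 [  0.         323.78675311 195.19707075]
 [  0.           0.           1.        ]] -0.03722959509365355 [[ 0.3967861  -0.86823371 -0.29787751  0.33306608]
 [-0.91790738 -0.37623478 -0.12606918 -0.56386665]
 [-0.00261436  0.32344646 -0.94624286  0.37148615]
 [ 0.          0.          0.          1.        ]]
```

View pics/scene0.png

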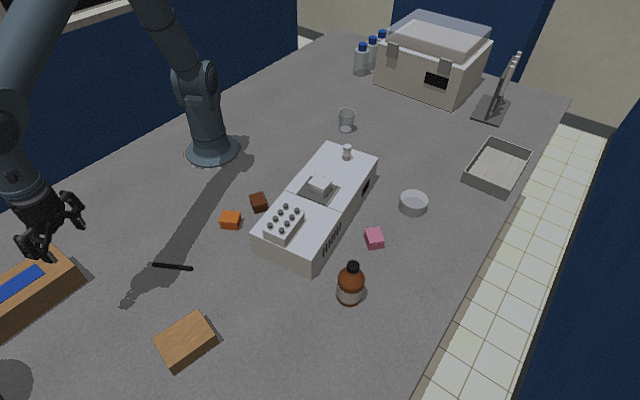

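View pics/top0.png

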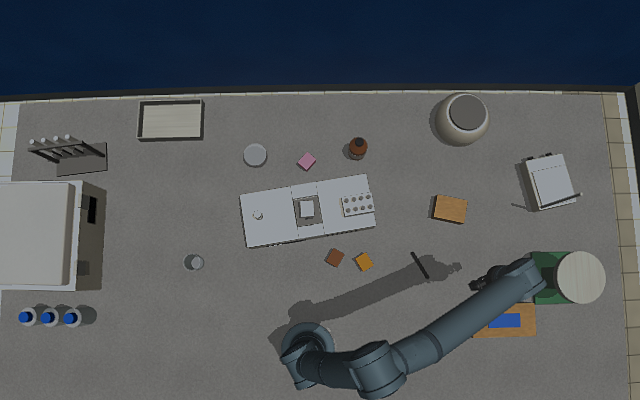

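View pics/wrist0.png

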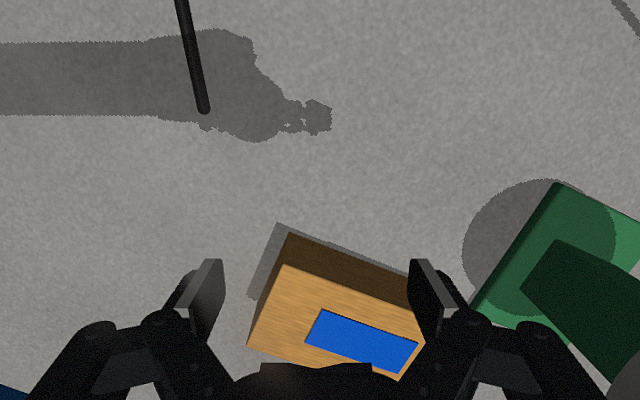

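The scene view shows the unit with the tip box near (320,187), the rack near (285,223) and the vial near (347,150). In the top view they are at (306,209), (357,204) and (258,215). Next I'll zoom in and measure.

```bash
cat > h.py <<'E'
import numpy as np, cv2
from workcell import observe, imaging
def cam(n): return imaging.read_camera(n)
def ray(d,px):
    K=d["intrinsics"];E=d["extrinsics"]
    p=np.array([(px[0]-K[0,2])/K[0,0],(px[1]-K[1,2])/K[1,1]])
    q=p.copy()
    for _ in range(30): q=p/(1+d["k1"]*(q@q))
    v=E[:3,:3]@np.array([q[0],q[1],1.]); return E[:3,3],v/np.linalg.norm(v)
def onz(d,px,z):
    o,v=ray(d,px); return o+v*(z-o[2])/v[2]
def proj(d,P):
    E=d["extrinsics"];c=E[:3,:3].T@(np.asarray(P)-E[:3,3]);q=c[:2]/c[2];q=q*(1+d["k1"]*(q@q))
    K=d["intrinsics"];return np.array([q[0]*K[0,0]+K[0,2],q[1]*K[1,1]+K[1,2]])
def crop(d,x0,y0,w,h,s,name):
    im=d["color"][y0:y0+h,x0:x0+w,::-1]; cv2.imwrite(name,cv2.resize(im,None,fx=s,fy=s,interpolation=cv2.INTER_CUBIC))
E
python3 - <<'E'
from h import *
d=cam("top");crop(d,230,165,160,95,5,"pics/top_z.png")
g=cv2.cvtColor(d["color"],cv2.COLOR_RGB2HSV)
m=((g[...,1]<40)&(g[...,2]>150)).astype(np.uint8);m[:165]=0;m[260:]=0;m[:,:230]=0;m[:,390:]=0
m=cv2.morphologyEx(m,cv2.MORPH_CLOSE,np.ones((15,15)))
c=max(cv2.findContours(m,0,2)[0],key=cv2.contourArea);r=cv2.minAreaRect(c);b=cv2.boxPoints(r);print(r)
W=np.array([onz(d,p,.1) for p in b]);print(b,W.round(3),[np.linalg.norm(W[i]-W[i-1]).round(3) for i in range(4)])
d=cam("scene");crop(d,240,130,150,150,4,"pics/scene_z.png")
E
```

```text
((307.5892639160156, 211.0711212158203), (55.67230987548828, 131.31690979003906), 80.18070220947266)
[[238.14545 194.84023]
 [367.53864 172.44527]
 [377.03308 227.30202]
 [247.6399  249.69698]] [[ 0.574  0.253  0.1  ]
 [ 0.653 -0.231  0.1  ]
 [ 0.446 -0.26   0.1  ]
 [ 0.369  0.214  0.1  ]] [np.float64(0.208), np.float64(0.49), np.float64(0.208), np.float64(0.481)]
```

View pics/top_z.png

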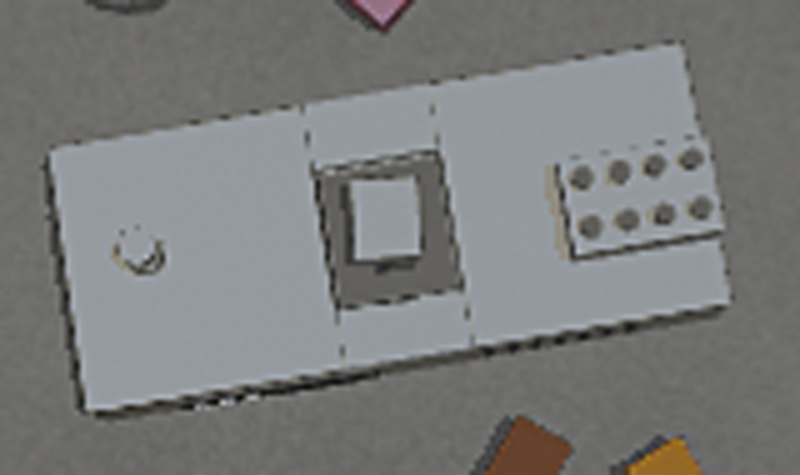

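View pics/scene_z.png

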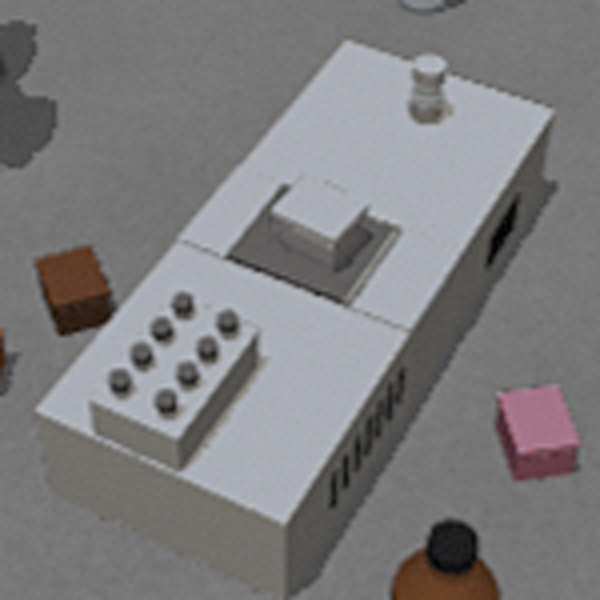

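```bash
python3 - <<'E'
from h import *
d=cam("top")
f=lambda x,y,z: onz(d,(230+(x+.5)/5-.5,165+(y+.5)/5-.5),z)
L=dict(TL=(316,168,.101),TR=(438,152,.101),BR=(463,290,.101),BL=(338,307,.101),
 U_TL=(50,148,.1),U_TR=(683,42,.1),U_BR=(731,303,.1),U_BL=(88,410,.1),
 b1=(350,181,.141),b2=(416,178,.141),b3=(420,260,.141),b4=(355,262,.141),vial=(143,250,.11),vialtop=(137,240,.155),
 r1=(560,165,.13),r2=(572,258,.13),r3=(722,233,.13))
P={k:f(*v) for k,v in L.items()}
for k,v in P.items():print(k,v[:2].round(4))
c=sum(P[k] for k in("TL","TR","BR","BL"))/4
u=((P["U_TL"]-P["U_TR"])+(P["U_BL"]-P["U_BR"]));u[2]=0;u/=np.linalg.norm(u);w=np.array([u[1],-u[0],0])
print("c",c,"yhat",u,"xhat",w)
for k,v in P.items():print(k,"x %.3f y %.3f"%((v-c)@w,(v-c)@u))
E
```

```text
TL [0.5582 0.0485]
TR [ 0.5691 -0.042 ]
BR [ 0.4659 -0.0592]
BL [0.4545 0.0326]
U_TL [0.5762 0.2474]
U_TR [ 0.6505 -0.226 ]
U_BR [ 0.454  -0.2556]
U_BL [0.3808 0.2162]
b1 [0.5413 0.0214]
b2 [ 0.5428 -0.0263]
b3 [ 0.4831 -0.0286]
b4 [0.4822 0.0181]
vial [0.4971 0.1754]
vialtop [0.4981 0.1734]
r1 [ 0.553  -0.1308]
r2 [ 0.4847 -0.1382]
r3 [ 0.5015 -0.247 ]
c [ 0.51193814 -0.00502245  0.101     ] yhat [-0.15420118  0.98803947  0.        ] xhat [0.98803947 0.15420118 0.        ]
TL x 0.054 y 0.046
TR x 0.051 y -0.045
BR x -0.054 y -0.046
BL x -0.051 y 0.046
U_TL x 0.102 y 0.239
U_TR x 0.103 y -0.240
U_BR x -0.096 y -0.239
U_BL x -0.095 y 0.239
b1 x 0.033 y 0.022
b2 x 0.027 y -0.026
b3 x -0.032 y -0.019
b4 x -0.026 y 0.027
vial x 0.013 y 0.181
vialtop x 0.014 y 0.178
r1 x 0.021 y -0.131
r2 x -0.047 y -0.127
r3 x -0.048 y -0.238
```

```bash
cat >> h.py <<'E'
C=np.array([0.5119,-0.0050,0.1]);U=np.array([-0.1542,0.9880,0]);X=np.array([0.9880,0.1542,0])
def state():
    s=observe();p=np.array(s["eef_pos"]);R=np.array(s["ee_rot"]);r=p-C
    print("t%.2f"%s["clock"],"unit xyz mm",(1e3*np.array([r@X,r@U,p[2]])).round(1),"world",p.round(4),"yaw_err_deg",np.degrees(np.arctan2(X[1],X[0])-np.arctan2(R[1,1],R[0,1])).round(2),"F",np.array(s["force"]).round(2),"w",round(float(s["gripper_width"]),3));return p,R
def goto(ux,uy,z):
    p,R=state();T=C+X*ux+U*uy;T[2]=z
    y=np.degrees(np.arctan2(X[1],X[0])-np.arctan2(R[1,1],R[0,1]))
    print("offset cm",(100*R.T@(T-p)).round(2),"turn",-np.radians(y).round(3))
E
python3 - <<'E'
from h import *
goto(0,-.062,.21)
goto(0,-.062,.25)
E
```

```text
t0.30 unit xyz mm [-342.4 -545.1  221.8] world [ 0.2577 -0.5964  0.2218] yaw_err_deg 75.5 F [-0.66 -0.16  0.45] w 1.002
offset cm [  1.21 -38.2  -45.24] turn -1.318
t0.30 unit xyz mm [-342.4 -545.1  221.8] world [ 0.2577 -0.5964  0.2218] yaw_err_deg 75.5 F [-0.66 -0.16  0.45] w 1.002
offset cm [ -2.79 -38.2  -45.24] turn -1.318
```

```bash
python3 -m pendant '[{"gripper":0.7,"offset":[-0.5,-2,-2.5],"turn":-0.08},{"gripper":0.7,"offset":[-1,-5.5,-6.5],"turn":-0.19},{"gripper":0.7,"offset":[-1.5,-9.3,-11],"turn":-0.32},{"gripper":0.7,"offset":[-2,-13,-15.5],"turn":-0.45},{"gripper":0.7,"offset":[-2.5,-16.8,-20],"turn":-0.58},{"gripper":0.7,"offset":[-2.8,-20.6,-24.5],"turn":-0.71},{"gripper":0.7,"offset":[-2.8,-24.4,-29],"turn":-0.84},{"gripper":0.7,"offset":[-2.8,-28.2,-33.5],"turn":-0.97},{"gripper":0.7,"offset":[-2.8,-32,-38],"turn":-1.1},{"gripper":0.7,"offset":[-2.8,-35.5,-42],"turn":-1.22},{"gripper":0.7,"offset":[-2.8,-37.5,-44.4],"turn":-1.29},{"gripper":0.7,"offset":[-2.8,-38.2,-45.2],"turn":-1.318}]'
python3 - <<'E'
from h import *
goto(0,-.062,.145)
d=cam("wrist");cv2.imwrite("pics/w1.png",d["color"][:,:,::-1])
E
```

```text
clock: 1.8
eef_pos: [0.5216, -0.065, 0.2501]
ee_rot: [[-0.0, 0.987, 0.158], [0.001, 0.158, -0.987], [-1.0, -0.0, -0.001]]
force: [-0.2, -0.2, -0.1]
gripper_width: 0.294
t1.80 unit xyz mm [  0.3 -60.8 250.1] world [ 0.5216 -0.065   0.2501] yaw_err_deg -0.22 F [-0.21 -0.19 -0.08] w 0.294
offset cm [10.51 -0.03  0.13] turn 0.004
```

View pics/w1.png

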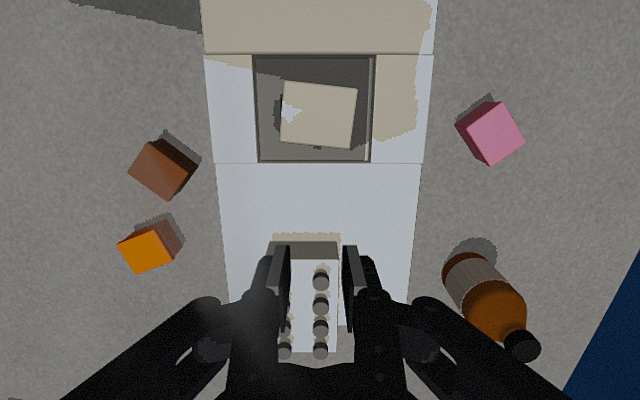

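The wrist view shows the hatch at about (254–374, 56–162) and the box top at (280–358, 80–150). I'll check both against my estimate from the top view.

```bash
python3 - <<'E'
from h import *
d=cam("wrist")
for k,(x,y,z) in dict(h1=(254,56,.101),h2=(374,56,.101),h3=(370,162,.101),h4=(258,162,.101),b1=(285,80,.141),b2=(358,88,.141),b3=(354,150,.141),b4=(280,142,.141),rackedgeL=(273,234,.13),rackR=(340,234,.13)).items():
    r=onz(d,(x,y),z)-C;print(k,(1e3*r@X).round(1),(1e3*r@U).round(1))
p,R=state()
for dy in(-.0145,.0145):print(proj(d,p+R[:,0]*.025+R[:,1]*dy))
crop(d,240,40,160,130,5,"pics/w1z.png")
E
```

```text
h1 -54.1 45.9
h2 49.0 46.3
h3 50.6 -46.9
h4 -55.4 -47.2
b1 -24.4 25.7
b2 31.3 20.1
b3 30.1 -27.8
b4 -29.6 -21.5
rackedgeL -39.9 -108.3
rackR 21.8 -108.0
t1.90 unit xyz mm [ -0.5 -62.6 249.9] world [ 0.5211 -0.0669  0.2499] yaw_err_deg 0.0 F [ 0.11 -0.15 -0.47] w 0.301
[291.9363135  234.03477345]
[340.40288816 234.15902068]
```

View pics/w1z.png

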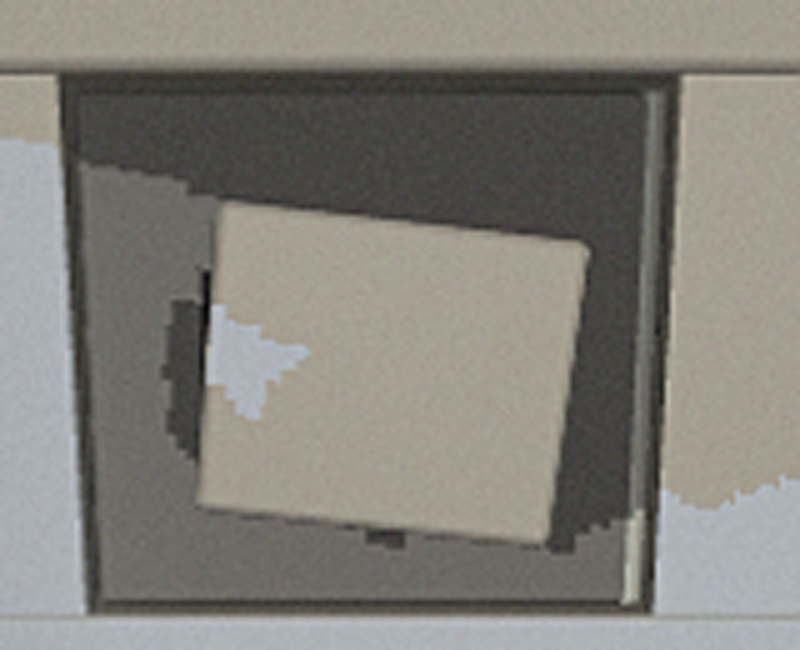

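Both views agree: the hinge rod is on the far (+x) side, and the box centre is within 2 mm of the hatch centre. I'll come down behind the box.

```bash
python3 -m pendant '[{"gripper":0.7,"offset":[2.5,0.2,0],"turn":0},{"gripper":0.7,"offset":[5.5,0.2,0],"turn":0},{"gripper":0.7,"offset":[8,0.2,0],"turn":0},{"gripper":0.7,"offset":[9.7,0.2,0],"turn":0},{"gripper":0.7,"offset":[10.3,0.2,0],"turn":0},{"gripper":0.7,"offset":[10.3,0.2,0],"turn":0}]'
python3 - <<'E'
from h import *
state()
d=cam("scene");crop(d,240,100,150,150,4,"pics/s2.png")
d=cam("wrist");cv2.imwrite("pics/w2.png",d["color"][:,:,::-1])
E
```

```text
clock: 2.65
eef_pos: [0.523, -0.0673, 0.147]
ee_rot: [[-0.001, 0.988, 0.153], [0.0, 0.153, -0.988], [-1.0, -0.001, -0.0]]
force: [0.2, 1.5, -0.6]
gripper_width: 0.301
t2.65 unit xyz mm [  1.3 -63.3 147. ] world [ 0.523  -0.0673  0.147 ] yaw_err_deg 0.07 F [ 0.18  1.47 -0.62] w 0.301
```

View pics/s2.png

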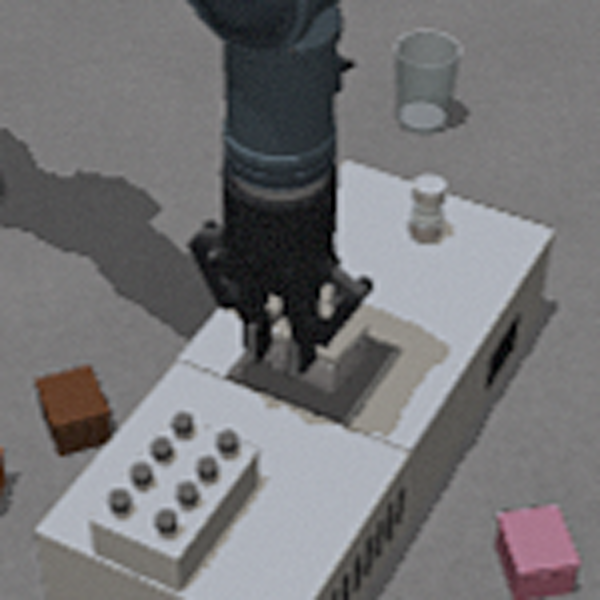

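View pics/w2.png

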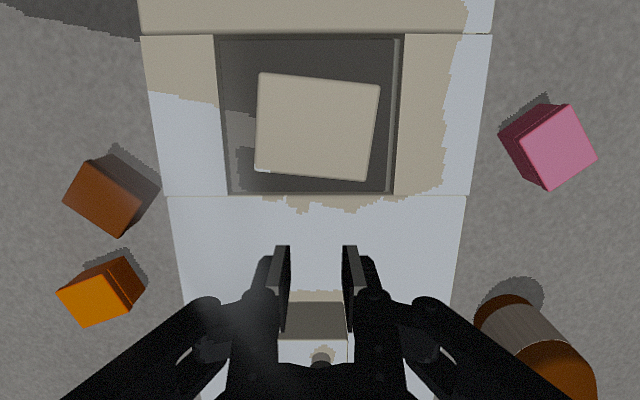

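```bash
python3 - <<'E'
from h import *
d=cam("wrist");p,R=state()
for px in[(281,245),(350,245)]:
  o,v=ray(d,px)
  for dz in(0,.011):
    t=((p-o)@U+dz)/(v@U);q=o+v*t;print(dz,q.round(4),((q-p)@X).round(4))
E
```

```text
t2.80 unit xyz mm [  2.3 -62.8 148. ] world [ 0.5239 -0.0667  0.148 ] yaw_err_deg 0.01 F [0.73 0.3  0.14] w 0.3
0 [ 0.5039 -0.0698  0.1402] -0.0202
0.011 [ 0.5046 -0.0586  0.1612] -0.0178
0 [ 0.5411 -0.064   0.1403] 0.0174
0.011 [ 0.5369 -0.0536  0.1613] 0.0149
```

```bash
python3 - <<'E'
from h import *
d=cam("wrist")
crop(d,240,220,150,110,5,"pics/w3z.png")
d=cam("scene");crop(d,280,140,80,80,8,"pics/s3.png")
E
```

```text
(no output)
```

View pics/w3z.png

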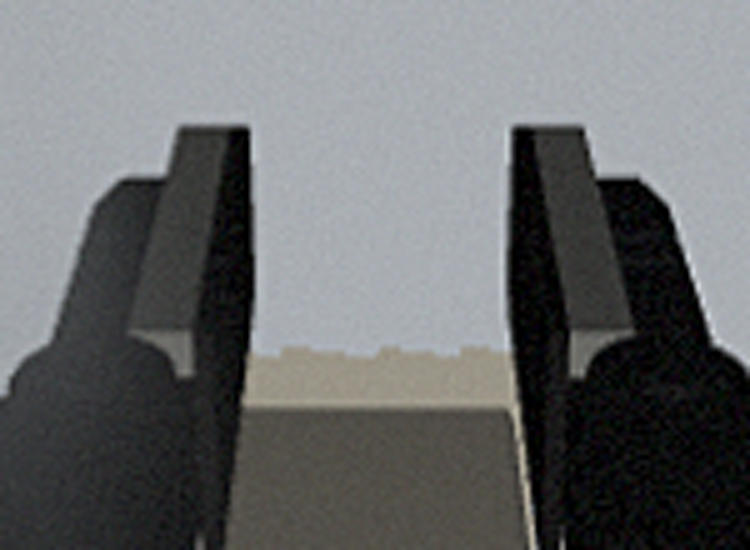

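View pics/s3.png

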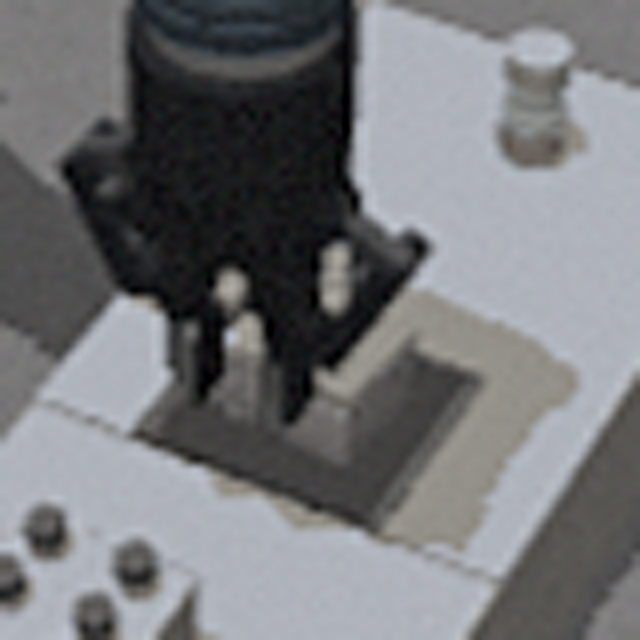

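```bash
python3 - <<'E'
from h import *
d=cam("wrist");p,R=state()
print((d["extrinsics"][:3,3]-p)@R, R.T@d["extrinsics"][:3,:3])
for row in(245.6,286):
 for dz in(-.02,-.011,-.005,0,.005,.011):
  q=[]
  for px in ((289.8,342.3) if row<250 else (281,354)):
    o,v=ray(d,(px,row));t=((p-o)@U+dz)/(v@U);q.append(o+v*t)
  print(row,dz,"z",q[0][2].round(4),"sep",np.linalg.norm(q[1]-q[0]).round(4))
E
```

```text
t2.95 unit xyz mm [  2.1 -62.6 147.7] world [ 0.5236 -0.0666  0.1477] yaw_err_deg -0.01 F [ 0.12 -0.48 -0.79] w 0.3
[-0.1506405  -0.00124462 -0.08294158] [[-1.05389199e-03 -3.23812260e-01  9.46120769e-01]
 [ 9.99999443e-01 -2.82022210e-04  1.01738508e-03]
 [-6.26146900e-05  9.46121314e-01  3.23812376e-01]]
245.6 -0.02 z 0.1027 sep 0.0355
245.6 -0.011 z 0.1198 sep 0.0324
245.6 -0.005 z 0.1312 sep 0.0303
245.6 0 z 0.1407 sep 0.0286
245.6 0.005 z 0.1502 sep 0.0268
245.6 0.011 z 0.1616 sep 0.0248
286 -0.02 z 0.1492 sep 0.0395
286 -0.011 z 0.1622 sep 0.036
286 -0.005 z 0.1709 sep 0.0337
286 0 z 0.1782 sep 0.0318
286 0.005 z 0.1854 sep 0.0299
286 0.011 z 0.1941 sep 0.0276
```

```bash
python3 - <<'E'
from h import *
d=cam("scene");p,R=state()
for px in[(316.9,192.5),(305.6,190)]:
  o,v=ray(d,px)
  for z in(.115,.123,.131,.14,.15,.16):
    q=o+v*(z-o[2])/v[2];print(px,z,"dx,dU rel tcp mm",(1e3*(q-p)@X).round(1),(1e3*(q-p)@U).round(1))
E
```

```text
t3.00 unit xyz mm [  1.9 -62.6 147.5] world [ 0.5234 -0.0665  0.1475] yaw_err_deg -0.01 F [-0.41  0.04 -0.31] w 0.303
(316.9, 192.5) 0.115 dx,dU rel tcp mm 2.0 40.7
(316.9, 192.5) 0.123 dx,dU rel tcp mm 5.7 33.6
(316.9, 192.5) 0.131 dx,dU rel tcp mm 9.3 26.6
(316.9, 192.5) 0.14 dx,dU rel tcp mm 13.4 18.7
(316.9, 192.5) 0.15 dx,dU rel tcp mm 17.9 9.9
(316.9, 192.5) 0.16 dx,dU rel tcp mm 22.4 1.1
(305.6, 190) 0.115 dx,dU rel tcp mm -33.1 33.5
(305.6, 190) 0.123 dx,dU rel tcp mm -29.1 26.5
(305.6, 190) 0.131 dx,dU rel tcp mm -25.1 19.5
(305.6, 190) 0.14 dx,dU rel tcp mm -20.7 11.7
(305.6, 190) 0.15 dx,dU rel tcp mm -15.7 3.0
(305.6, 190) 0.16 dx,dU rel tcp mm -10.7 -5.7
```

The tip height doesn't agree: both cameras put the fingertips near z≈0.15–0.16, while TCP − 25 mm gives 0.123. The fingers are over the fixed white top here, so I'll go down in small steps and watch force and picture.

```bash
python3 -m pendant '[{"gripper":0.7,"offset":[0.5,0,0],"turn":0},{"gripper":0.7,"offset":[1.0,0,0],"turn":0},{"gripper":0.7,"offset":[1.0,0,0],"turn":0}]'
python3 - <<'E'
from h import *
p,R=state()
d=cam("wrist");crop(d,240,200,150,110,5,"pics/w4z.png")
d=cam("scene");crop(d,290,160,60,50,12,"pics/s4.png")
E
```

```text
clock: 3.38
eef_pos: [0.5227, -0.0665, 0.1367]
ee_rot: [[-0.002, 0.988, 0.154], [0.0, 0.154, -0.988], [-1.0, -0.001, -0.001]]
force: [-0.5, -0.5, -0.1]
gripper_width: 0.3
t3.38 unit xyz mm [  1.2 -62.4 136.7] world [ 0.5227 -0.0665  0.1367] yaw_err_deg -0.02 F [-0.48 -0.47 -0.12] w 0.3
```

View pics/w4z.png

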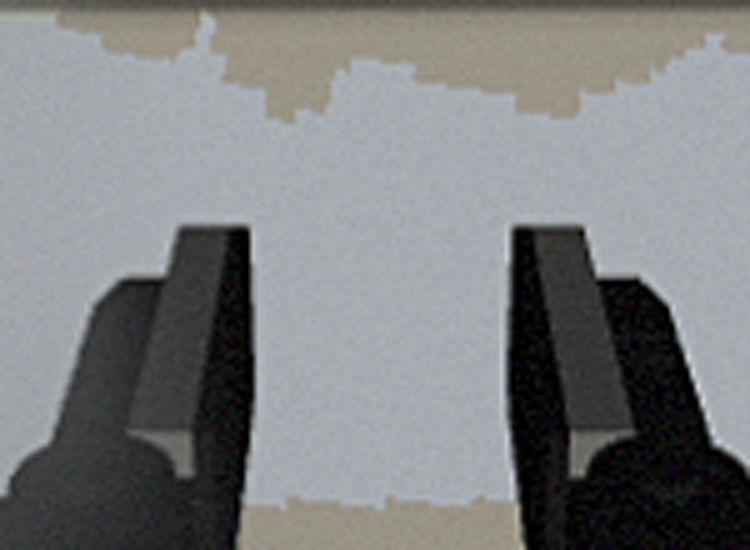

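View pics/s4.png

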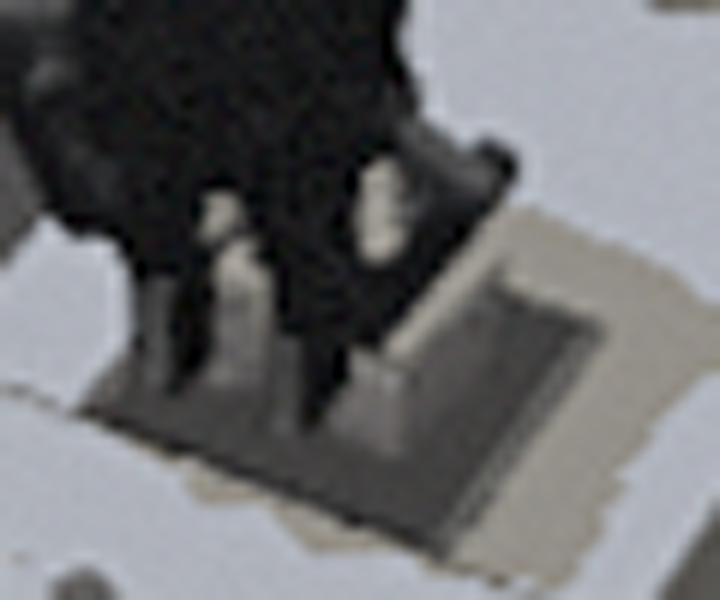

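```bash
python3 -m pendant '[{"gripper":0.7,"offset":[0.4,0,0],"turn":0},{"gripper":0.7,"offset":[0.8,0,0],"turn":0},{"gripper":0.7,"offset":[0.8,0,0],"turn":0}]'
python3 - <<'E'
from h import *
p,R=state()
d=cam("scene");crop(d,290,160,60,50,12,"pics/s5.png")
for n in(0,):
 for px in[(315.4,197),(304.2,193.5)]:
  o,v=ray(d,px)
  for z in(.105,.12,.13,.14,.15):
    q=o+v*(z-o[2])/v[2];print(px,z,(1e3*(q-p)@X).round(1),(1e3*(q-p)@U).round(1))
# where would predicted tip corners be under both hypotheses
for h in(-.025,0,.012):
  for sx in(-1,1):
    for ins in (.013,.020):
      q=p+X*sx*ins-U*.011;q[2]+=h;print(h,sx,ins,((proj(d,q)-[290,160])*12).round())
E
```

```text
clock: 3.85
eef_pos: [0.5228, -0.0664, 0.1287]
ee_rot: [[-0.001, 0.988, 0.155], [0.001, 0.155, -0.988], [-1.0, -0.001, -0.001]]
force: [-0.3, 0.4, -0.3]
gripper_width: 0.3
t3.85 unit xyz mm [  1.3 -62.4 128.7] world [ 0.5228 -0.0664  0.1287] yaw_err_deg -0.02 F [-0.29  0.44 -0.29] w 0.3
(315.4, 197) 0.105 3.2 30.2
(315.4, 197) 0.12 9.9 17.3
(315.4, 197) 0.13 14.4 8.8
(315.4, 197) 0.14 18.8 0.2
(315.4, 197) 0.15 23.3 -8.4
(304.2, 193.5) 0.105 -33.7 26.8
(304.2, 193.5) 0.12 -26.4 14.0
(304.2, 193.5) 0.13 -21.4 5.4
(304.2, 193.5) 0.14 -16.5 -3.1
(304.2, 193.5) 0.15 -11.6 -11.6
-0.025 -1 0.013 [168. 530.]
-0.025 -1 0.02 [144. 520.]
-0.025 1 0.013 [261. 567.]
-0.025 1 0.02 [286. 577.]
0 -1 0.013 [167. 460.]
0 -1 0.02 [143. 450.]
0 1 0.013 [261. 497.]
0 1 0.02 [287. 507.]
0.012 -1 0.013 [167. 425.]
0.012 -1 0.02 [142. 415.]
0.012 1 0.013 [261. 463.]
0.012 1 0.02 [287. 473.]
```

View pics/s5.png

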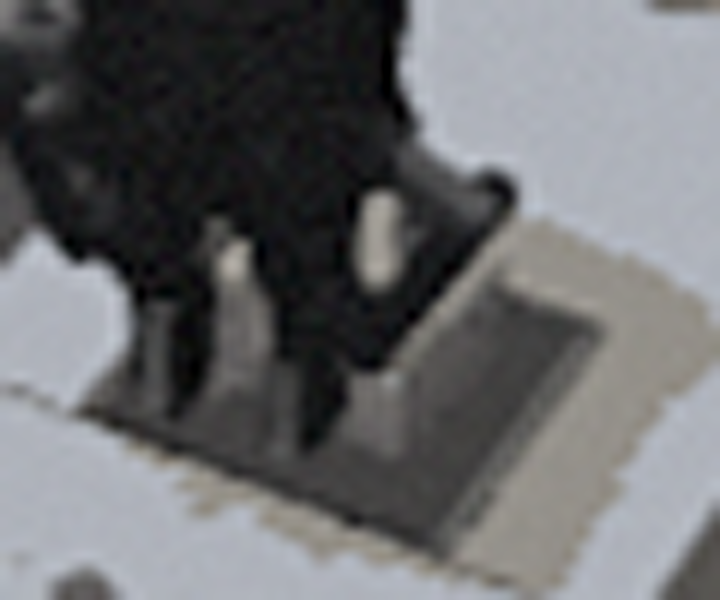

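Both cameras agree again: the tips are about 13 mm above the reported TCP, near z≈0.142, not 25 mm below it. I'll keep going down in steps with force checks.

```bash
python3 -m pendant '[{"gripper":0.7,"offset":[0.5,0,0],"turn":0},{"gripper":0.7,"offset":[1.0,0,0],"turn":0},{"gripper":0.7,"offset":[1.5,0,0],"turn":0},{"gripper":0.7,"offset":[1.5,0,0],"turn":0}]'
python3 - <<'E'
from h import *
p,R=state()
d=cam("scene");crop(d,290,160,60,50,12,"pics/s6.png")
for h in(-.025,.012):
  for sx in(-1,1):
      q=p+X*sx*.017-U*.011;q[2]+=h;print(h,sx,((proj(d,q)-[290,160])*12).round())
E
```

```text
clock: 4.4
eef_pos: [0.5224, -0.0664, 0.1133]
ee_rot: [[-0.002, 0.988, 0.155], [0.001, 0.155, -0.988], [-1.0, -0.002, -0.001]]
force: [1.5, -0.0, -0.3]
gripper_width: 0.3
t4.40 unit xyz mm [  0.9 -62.3 113.3] world [ 0.5224 -0.0664  0.1133] yaw_err_deg -0.02 F [ 1.46 -0.02 -0.31] w 0.3
-0.025 -1 [154. 565.]
-0.025 1 [273. 614.]
0.012 -1 [152. 463.]
0.012 1 [275. 512.]
```

View pics/s6.png

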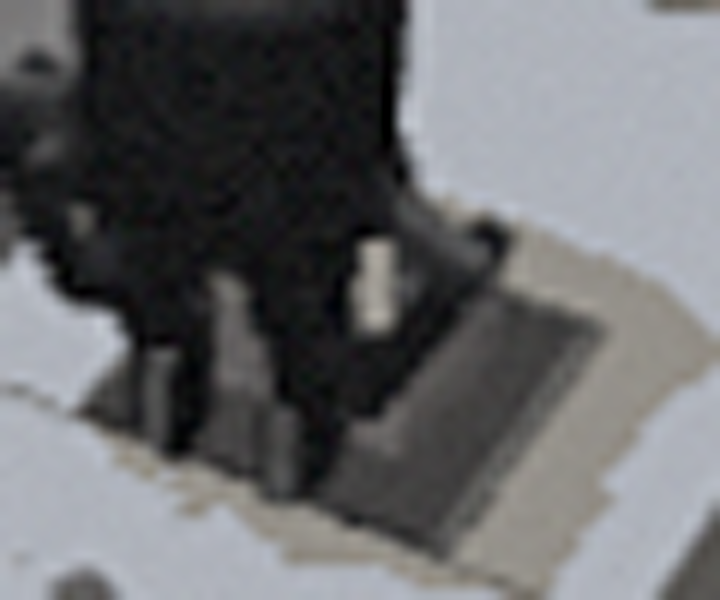

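The force stays near zero even with TCP − 25 mm below the white top, so the images are right: the tips are at z≈0.128. I'll go down 13 mm more.

```bash
python3 -m pendant '[{"gripper":0.7,"offset":[0.5,0,0],"turn":0},{"gripper":0.7,"offset":[1.0,0,0],"turn":0},{"gripper":0.7,"offset":[1.3,0,0],"turn":0},{"gripper":0.7,"offset":[1.3,0,0],"turn":0}]'
python3 - <<'E'
from h import *
p,R=state()
d=cam("scene");crop(d,290,160,60,50,12,"pics/s7.png")
d=cam("wrist");cv2.imwrite("pics/w7.png",d["color"][:,:,::-1])
E
```

```text
clock: 4.95
eef_pos: [0.5224, -0.0664, 0.1002]
ee_rot: [[-0.003, 0.988, 0.155], [0.001, 0.155, -0.988], [-1.0, -0.002, -0.001]]
force: [0.1, -0.4, 0.0]
gripper_width: 0.3
t4.95 unit xyz mm [  0.9 -62.2 100.2] world [ 0.5224 -0.0664  0.1002] yaw_err_deg -0.02 F [ 0.08 -0.39  0.02] w 0.3
```

View pics/s7.png

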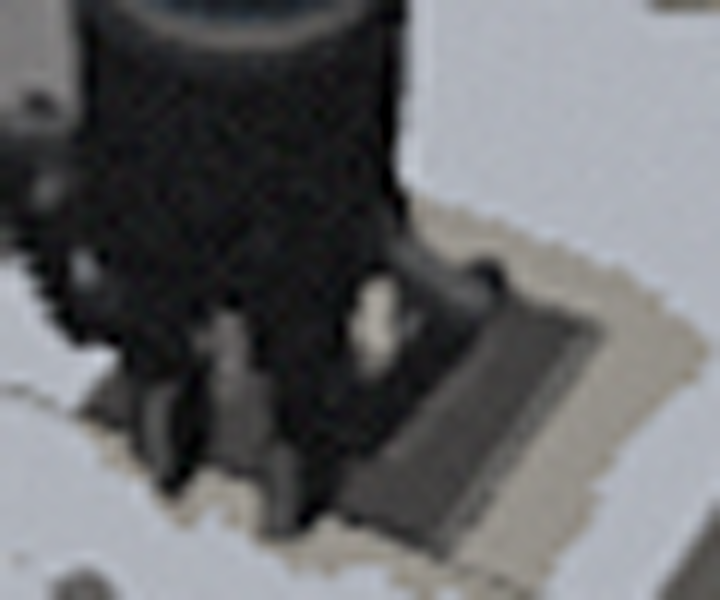

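View pics/w7.png

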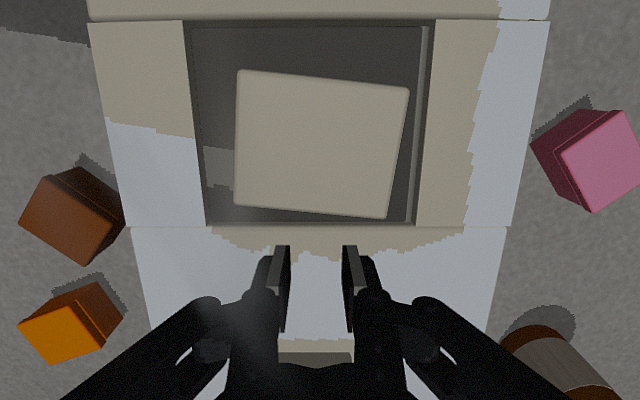

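The tips are now at about z≈0.115 and behind the box. I'll push along −tool z, halfway first.

```bash
python3 -m pendant '[{"gripper":0.7,"offset":[0,0.1,-0.8],"turn":0},{"gripper":0.7,"offset":[0,0.1,-1.6],"turn":0},{"gripper":0.7,"offset":[0,0.1,-2.3],"turn":0},{"gripper":0.7,"offset":[0,0.1,-3.0],"turn":0},{"gripper":0.7,"offset":[0,0.1,-3.7],"turn":0},{"gripper":0.7,"offset":[0,0.1,-4.4],"turn":0},{"gripper":0.7,"offset":[0,0.1,-5.0],"turn":0},{"gripper":0.7,"offset":[0,0.1,-5.0],"turn":0}]'
python3 - <<'E'
from h import *
p,R=state()
d=cam("scene");crop(d,270,130,90,80,8,"pics/s8.png")
d=cam("wrist");cv2.imwrite("pics/w8.png",d["color"][:,:,::-1])
E
```

```text
clock: 6.05
eef_pos: [0.5158, -0.0159, 0.1006]
ee_rot: [[-0.002, 0.988, 0.156], [0.001, 0.156, -0.988], [-1.0, -0.002, -0.002]]
force: [0.3, 0.0, -0.8]
gripper_width: 0.301
t6.05 unit xyz mm [  2.2 -11.4 100.6] world [ 0.5158 -0.0159  0.1006] yaw_err_deg -0.08 F [ 0.25  0.05 -0.79] w 0.301
```

View pics/s8.png

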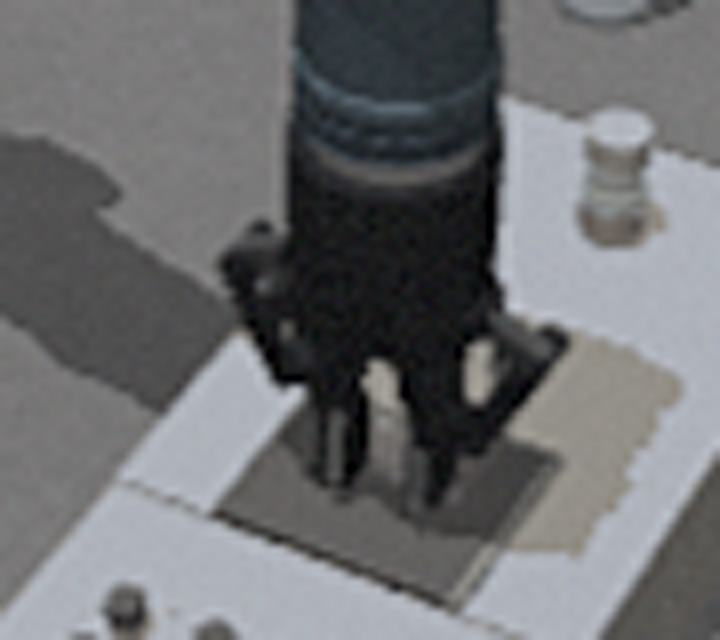

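View pics/w8.png

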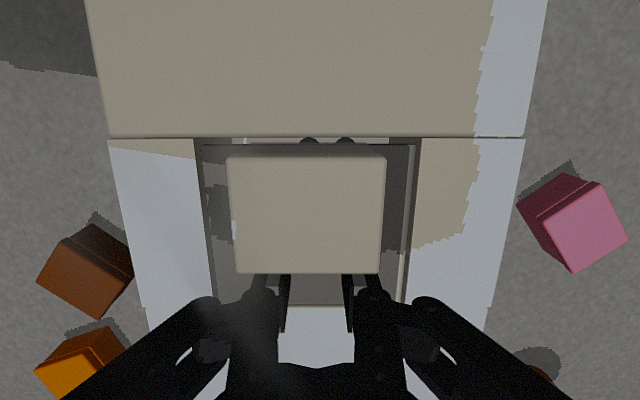

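The box is being pushed squarely, with its top at (228–385, 157–273). I'll finish the push.

```bash
python3 -m pendant '[{"gripper":0.7,"offset":[0,0,-0.7],"turn":0},{"gripper":0.7,"offset":[0,0,-1.4],"turn":0},{"gripper":0.7,"offset":[0,0,-2.2],"turn":0},{"gripper":0.7,"offset":[0,0,-3.0],"turn":0},{"gripper":0.7,"offset":[0,0,-3.8],"turn":0},{"gripper":0.7,"offset":[0,0,-4.6],"turn":0},{"gripper":0.7,"offset":[0,0,-5.3],"turn":0},{"gripper":0.7,"offset":[0,0,-5.8],"turn":0},{"gripper":0.7,"offset":[0,0,-6.0],"turn":0},{"gripper":0.7,"offset":[0,0,-6.0],"turn":0}]'
python3 - <<'E'
from h import *
p,R=state()
d=cam("wrist");cv2.imwrite("pics/w9.png",d["color"][:,:,::-1])
E
```

```text
clock: 7.4
eef_pos: [0.5065, 0.043, 0.1006]
ee_rot: [[-0.002, 0.988, 0.155], [0.001, 0.155, -0.988], [-1.0, -0.002, -0.002]]
force: [-0.5, -1.0, -0.7]
gripper_width: 0.298
t7.40 unit xyz mm [  2.   48.3 100.6] world [0.5065 0.043  0.1006] yaw_err_deg -0.04 F [-0.53 -0.96 -0.67] w 0.298
```

View pics/w9.png

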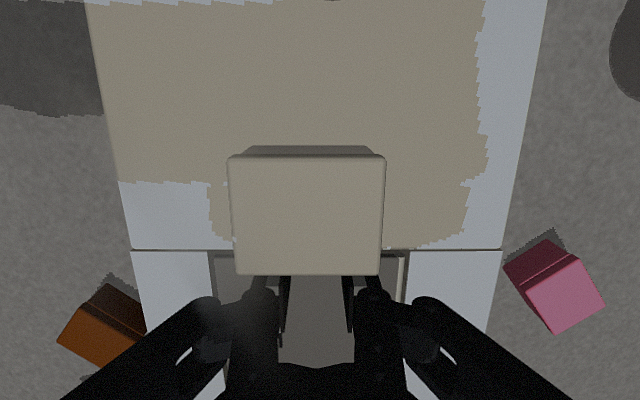

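```bash
python3 - <<'E'
from h import *
d=cam("wrist")
for x,y,z in[(228,156,.14),(386,156,.14),(380,274,.14),(234,274,.14),(131,249,.1),(502,249,.1),(209,251,.101),(405,251,.101)]:
    r=onz(d,(x,y),z)-C;print((1e3*r@X).round(1),(1e3*r@U).round(1))
goto(-.022,0.0,.16)
E
```

```text
-29.8 107.4
25.4 107.4
26.4 59.9
-31.6 59.8
-97.2 49.0
99.6 49.2
-55.1 48.7
47.5 48.9
t7.50 unit xyz mm [  2.1  47.9 100.6] world [0.5066 0.0427 0.1006] yaw_err_deg -0.01 F [ 0.18 -0.7  -0.48] w 0.3
offset cm [-5.94 -2.42  4.78] turn 0.0
```

The box stands square, its near side about 11 mm beyond the hatch edge and its centre at about y=+81 mm. I'll back off, rise and close the fingers.

```bash
python3 -m pendant '[{"gripper":0.7,"offset":[0,0,1],"turn":0},{"gripper":0.7,"offset":[-1,0,2.5],"turn":0},{"gripper":1,"offset":[-4,-1,3.8],"turn":0},{"gripper":1,"offset":[-6,-2.2,4.7],"turn":0},{"gripper":1,"offset":[-7,-2.4,4.8],"turn":0},{"gripper":1,"offset":[-7,-2.4,4.8],"turn":0},{"gripper":1,"offset":[-7,-2.4,4.8],"turn":0},{"gripper":1,"offset":[-7,-2.4,4.8],"turn":0}]'
python3 - <<'E'
from h import *
p,R=state()
d=cam("wrist");cv2.imwrite("pics/w10.png",d["color"][:,:,::-1])
d=cam("scene");crop(d,270,130,100,80,8,"pics/s10.png")
E
```

```text
clock: 8.5
eef_pos: [0.4899, -0.008, 0.1696]
ee_rot: [[-0.004, 0.988, 0.155], [0.002, 0.155, -0.988], [-1.0, -0.003, -0.002]]
force: [0.1, -0.1, -0.8]
gripper_width: -0.001
t8.50 unit xyz mm [-22.2   0.4 169.6] world [ 0.4899 -0.008   0.1696] yaw_err_deg -0.07 F [ 0.12 -0.12 -0.78] w -0.001
```

View pics/w10.png

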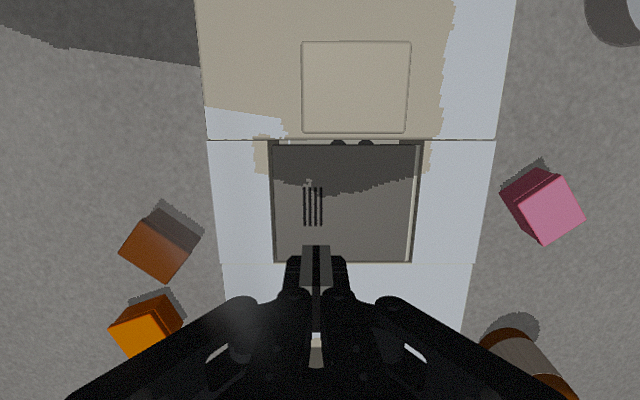

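View pics/s10.png

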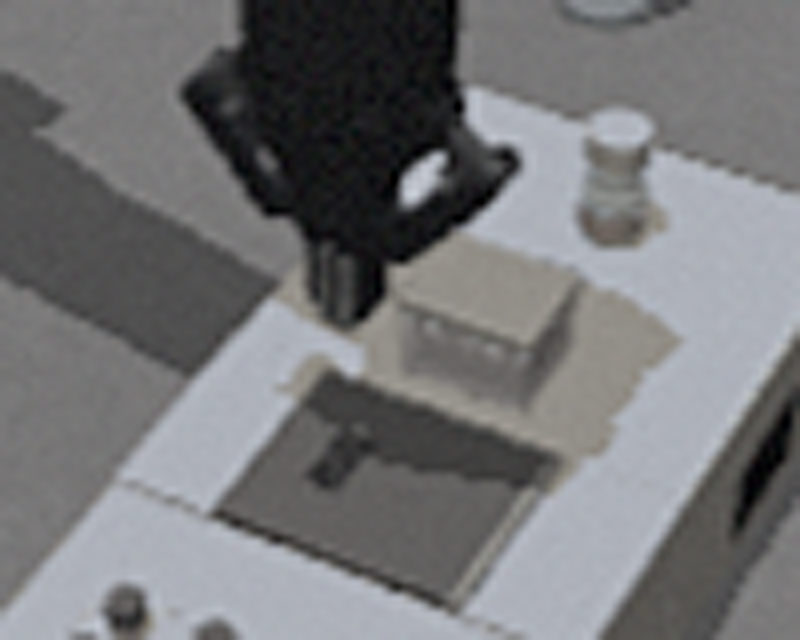

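The ribs are at wrist pixel (313,206). The box stands clear of the hatch at (302–411, 41–133).

```bash
python3 - <<'E'
from h import *
p,R=state();d=cam("wrist")
for x,y in[(313,206),(304,206),(322,206),(313,187),(313,225),(268,140),(423,140),(411,262),(274,262)]:
    r=onz(d,(x,y),.101)-C;print((x,y),(1e3*r@X).round(1),(1e3*r@U).round(1))
o,v=ray(d,(316,246))
t=((p-o)@U+.011)/(v@U);q=o+v*t;print("tip",q,q[2]-p[2])
for x,y,z in[(302,41,.14),(411,41,.14),(405,133,.14),(301,132,.14)]:
    r=onz(d,(x,y),z)-C;print("box",(1e3*r@X).round(1),(1e3*r@U).round(1))
crop(d,280,170,80,110,5,"pics/w11.png")
d=cam("scene");P=[(315,0)]
for h in(-.025,0,.01,.014,.018):
  q=p-U*.011;q[2]+=h;print(h,((proj(d,q)-[270,130])*8).round())
E
```

```text
t8.60 unit xyz mm [-22.1   0.3 169.8] world [ 0.49   -0.0081  0.1698] yaw_err_deg -0.06 F [0.99 0.55 0.15] w -0.001
(313, 206) -25.4 0.1
(304, 206) -32.0 0.1
(322, 206) -18.9 0.1
(313, 187) -25.4 14.5
(313, 225) -25.5 -14.9
(268, 140) -55.9 47.8
(423, 140) 49.4 48.1
(411, 262) 50.3 -46.1
(274, 262) -55.6 -46.2
tip [0.48728832 0.00258698 0.18401005] 0.01418013690227668
box -30.5 104.7
box 25.3 105.0
box 26.1 58.1
box -31.6 58.5
-0.025 [329. 402.]
0 [330. 353.]
0.01 [330. 332.]
0.014 [330. 324.]
0.018 [330. 316.]
```

View pics/w11.png

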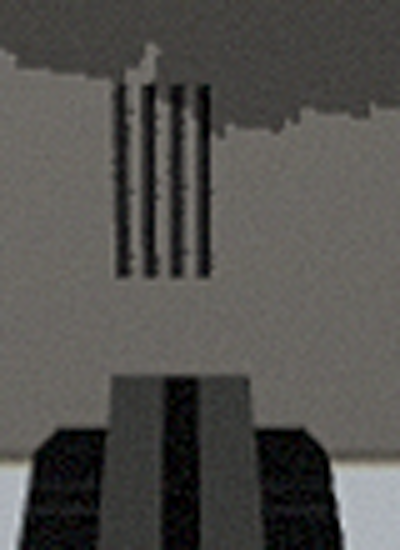

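The ribs are at unit x −25, y 0, and two views put the tips at TCP z +14 mm. I'll go down to just above the lid.

```bash
python3 -m pendant '[{"gripper":1,"offset":[2,-0.3,0],"turn":0},{"gripper":1,"offset":[4,-0.3,0],"turn":0},{"gripper":1,"offset":[6,-0.3,0],"turn":0},{"gripper":1,"offset":[7.2,-0.3,0],"turn":0},{"gripper":1,"offset":[7.6,-0.3,0],"turn":0},{"gripper":1,"offset":[7.6,-0.3,0],"turn":0},{"gripper":1,"offset":[7.6,-0.3,0],"turn":0}]'
python3 - <<'E'
from h import *
p,R=state()
d=cam("scene");crop(d,270,130,100,80,8,"pics/s12.png")
d=cam("wrist");crop(d,220,140,200,140,4,"pics/w12.png")
E
```

```text
clock: 9.57
eef_pos: [0.4878, -0.0086, 0.0948]
ee_rot: [[-0.001, 0.988, 0.155], [0.001, 0.155, -0.988], [-1.0, -0.001, -0.001]]
force: [0.2, 0.9, 0.2]
gripper_width: -0.001
t9.57 unit xyz mm [-24.4   0.2  94.8] world [ 0.4878 -0.0086  0.0948] yaw_err_deg -0.04 F [0.18 0.87 0.15] w -0.001
```

View pics/s12.png

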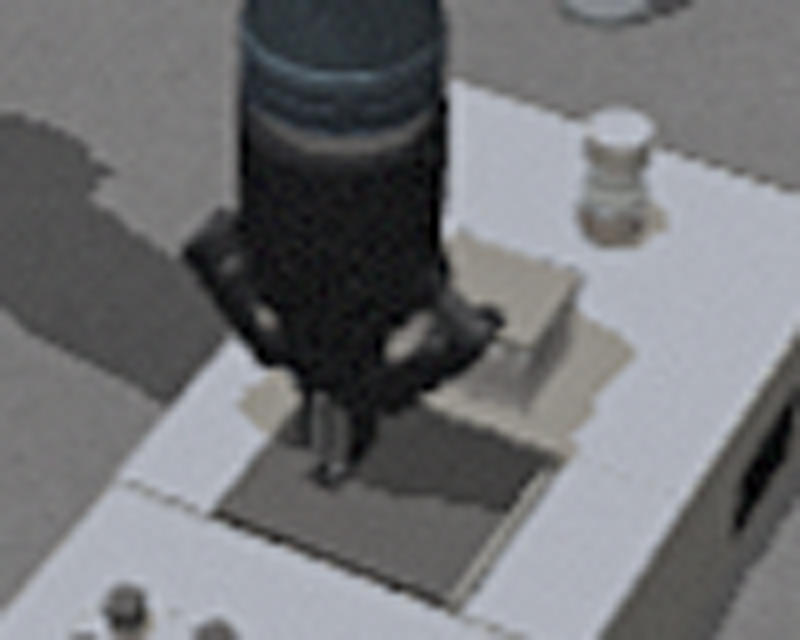

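View pics/w12.png

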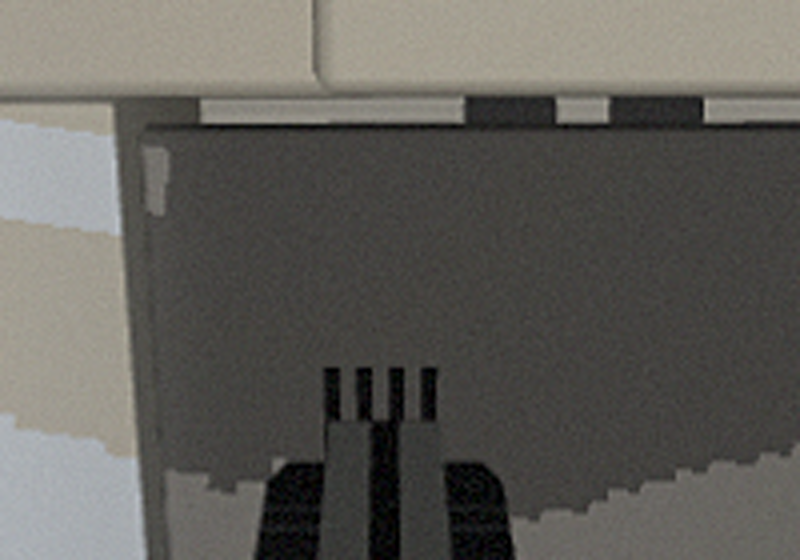

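The tip stands right over the ribs. I'll lower it slowly and watch the force.

```bash
python3 -m pendant '[{"gripper":1,"offset":[0.2,0,0],"turn":0},{"gripper":1,"offset":[0.4,0,0],"turn":0},{"gripper":1,"offset":[0.6,0,0],"turn":0},{"gripper":1,"offset":[0.8,0,0],"turn":0},{"gripper":1,"offset":[0.8,0,0],"turn":0}]'
python3 -c "
from h import *
state()"
```

```text
clock: 10.3
eef_pos: [0.488, -0.0087, 0.0869]
ee_rot: [[-0.001, 0.988, 0.155], [0.001, 0.155, -0.988], [-1.0, -0.001, -0.001]]
force: [-0.0, -0.7, 3.6]
gripper_width: -0.001
t10.30 unit xyz mm [-24.1   0.   86.9] world [ 0.488  -0.0087  0.0869] yaw_err_deg -0.04 F [-0.   -0.72  3.65] w -0.001
```

```bash
python3 -m pendant '[{"gripper":1,"offset":[0.2,0,0],"turn":0},{"gripper":1,"offset":[0.4,0,0],"turn":0},{"gripper":1,"offset":[0.6,0,0],"turn":0},{"gripper":1,"offset":[0.6,0,0],"turn":0}]'
python3 - <<'E'
from h import *
state()
d=cam("wrist");crop(d,220,140,200,140,4,"pics/w13.png")
E
```

```text
clock: 10.8
eef_pos: [0.4886, -0.0087, 0.0843]
ee_rot: [[-0.002, 0.988, 0.155], [-0.001, 0.155, -0.988], [-1.0, -0.002, 0.001]]
force: [-9.5, -0.5, 27.2]
gripper_width: 0.004
t10.80 unit xyz mm [-23.6  -0.1  84.3] world [ 0.4886 -0.0087  0.0843] yaw_err_deg -0.03 F [-9.53 -0.53 27.22] w 0.004
```

View pics/w13.png

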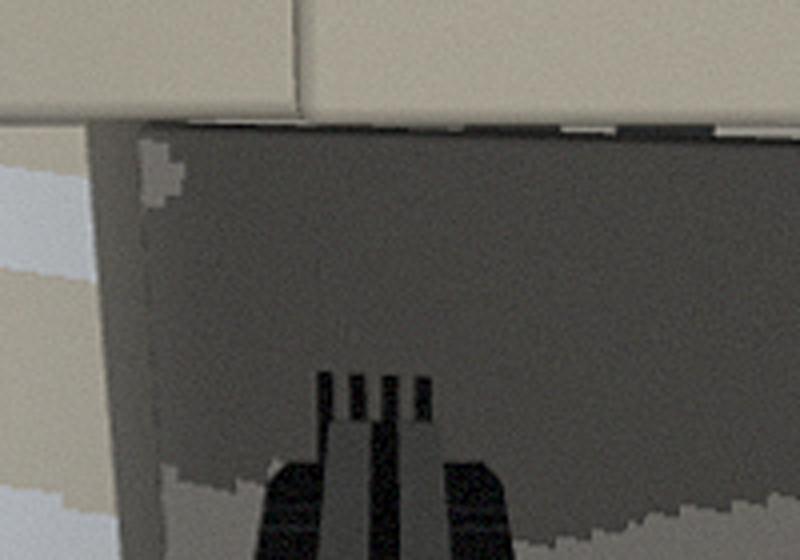

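The force rose to 27 N, so the lid is at its firm stop, well past release. I'll withdraw up and toward the robot.

```bash
python3 -m pendant '[{"gripper":1,"offset":[-3,-0.3,0],"turn":0},{"gripper":1,"offset":[-8,-2,0],"turn":0},{"gripper":1,"offset":[-12,-4.5,0],"turn":0},{"gripper":1,"offset":[-15,-6.5,0],"turn":0},{"gripper":1,"offset":[-15,-7,0],"turn":0},{"gripper":1,"offset":[-15,-7,0],"turn":0},{"gripper":1,"offset":[-15,-7,0],"turn":0},{"gripper":1,"offset":[-15,-7,0],"turn":0}]'
python3 - <<'E'
from h import *
state()
d=cam("scene");crop(d,250,100,130,110,6,"pics/s14.png")
E
```

```text
clock: 11.85
eef_pos: [0.4193, -0.0191, 0.2332]
ee_rot: [[-0.004, 0.988, 0.155], [0.0, 0.155, -0.988], [-1.0, -0.004, -0.001]]
force: [0.8, -0.2, 0.0]
gripper_width: 0.003
t11.85 unit xyz mm [-93.6   0.3 233.2] world [ 0.4193 -0.0191  0.2332] yaw_err_deg -0.06 F [ 0.78 -0.22  0.02] w 0.003
```

View pics/s14.png

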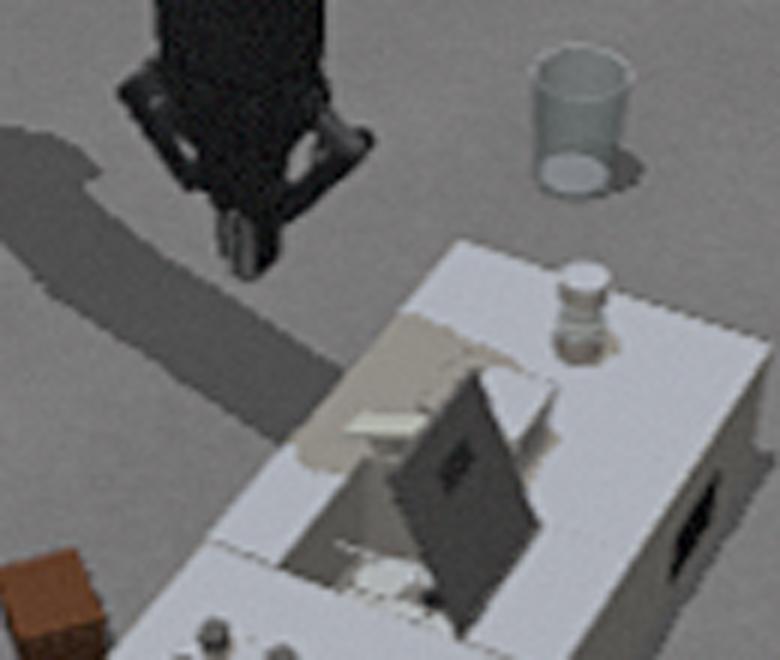

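The hatch has popped up and the box is upright beside it. I'll wait more than 1 s, then check again.

```bash
python3 -m pendant '[{"gripper":1,"offset":[0,0,0],"turn":0},{"gripper":1,"offset":[0,0,0],"turn":0},{"gripper":1,"offset":[0,0,0],"turn":0},{"gripper":1,"offset":[0,0,0],"turn":0},{"gripper":1,"offset":[0,0,0],"turn":0},{"gripper":1,"offset":[0,0,0],"turn":0},{"gripper":1,"offset":[0,0,0],"turn":0},{"gripper":1,"offset":[0,0,0],"turn":0},{"gripper":1,"offset":[0,0,0],"turn":0},{"gripper":1,"offset":[0,0,0],"turn":0},{"gripper":1,"offset":[0,0,0],"turn":0},{"gripper":1,"offset":[0,0,0],"turn":0}]'
python3 - <<'E'
from h import *
state()
d=cam("scene");crop(d,250,100,130,110,6,"pics/s15.png")
# free-edge near (-y) corner at angle a: projected into crop
for a in(.9,1.05,1.15):
  for s in(-.045,.045):
    q=C+X*(.05-.1*np.cos(a))+U*s;q[2]=.101+.1*np.sin(a);print(a,s,((proj(d,q)-[250,100])*6).round())
d=cam("top");crop(d,180,140,230,140,3,"pics/t15.png")
E
```

```text
clock: 13.4
eef_pos: [0.4194, -0.0191, 0.2335]
ee_rot: [[-0.003, 0.988, 0.155], [-0.0, 0.155, -0.988], [-1.0, -0.003, -0.0]]
force: [-0.1, 0.2, 0.6]
gripper_width: -0.001
t13.40 unit xyz mm [-93.5   0.3 233.5] world [ 0.4194 -0.0191  0.2335] yaw_err_deg -0.06 F [-0.05  0.23  0.63] w -0.001
0.9 -0.045 [351. 479.]
0.9 0.045 [438. 371.]
1.05 -0.045 [374. 475.]
1.05 0.045 [460. 366.]
1.15 -0.045 [391. 474.]
1.15 0.045 [476. 365.]
```

View pics/s15.png

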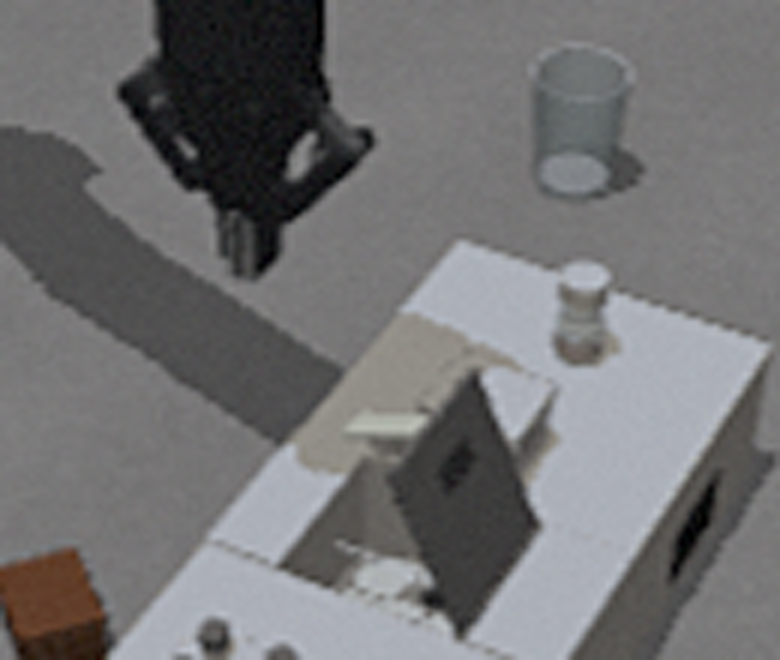

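View pics/t15.png

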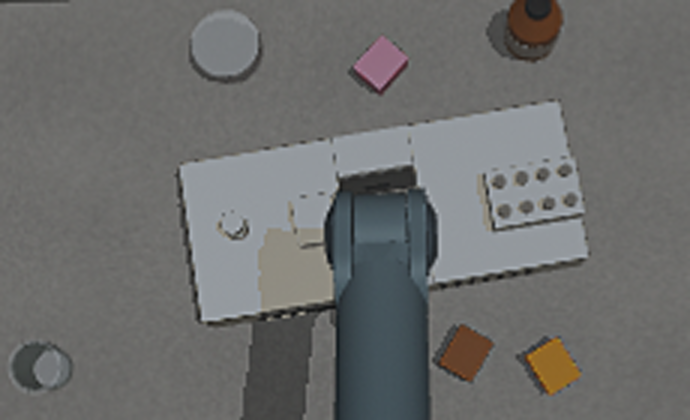

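The lid corners at (391,477) and (474,370) match an angle of 1.15 rad, and nothing has changed in 1.5 s. I'll hand in the job.

```bash
python3 -c "
from workcell import workorder
print(workorder.job_done())"
```

```text
the job is handed in; nothing more can be done
None
```

I pushed the tip box off the hatch, pressed the ribs once, and the hatch popped fully open and stayed open. I handed the job in at about 13.5 s of the 42 s allowed; it reports no verdict.

- **Tip box:** it slid along the unit's +y with two slightly open fingers. It stands upright on the white top, square to the unit, its centre about 80 mm from the hatch centre (66 mm needed). Its near side is about 11 mm beyond the hatch edge.
- **Hatch:** the lid corners in the scene picture match an angle of 1.15 rad. A second picture 1.5 s later showed no change. The press went down to the firm stop at about 27 N, more than the 3 to 5 N needed.
- **Other things:** the rack, vial and the things beside the unit look unmoved in the last pictures. The arm touches nothing and the force reads about zero.

**Disagreement:** both cameras put the fingertips about 14 mm above the reported TCP height, although `bot.tcp_to_tips` says 25 mm below it. I went by the pictures and force-checked steps. Contact with the lid came where the pictures predicted, so the given figure did not fit here.

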